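Clear withdrawn keys into the cabinet drawer

ROBOT

A 6-joint arm with a two-finger parallel gripper is mounted at the origin on the work surface. World frame = base frame: x ahead of the robot, y to its left, z up, the work surface at z = 0. Lengths are in m, angles in rad, forces in N, time in s.
With the tool pointing down it reaches from about 0.275 to 0.85 m from the base axis. Payload 19 kg.
Tool frame: the origin (TCP) lies at the very end of the fingers, on their centre line; the grasp point (between the pads) lies 19 mm behind it; z points along the fingers, y is the line along which they close (so a half turn about z gives the same grasp; the last joint's range is limited). The gripper opens to 85 mm and grips with 20 to 120 N. Pads are 22 mm wide; open, the fingers measure 114 mm over their backs; the gripper's body (76 mm by 85 mm) begins 54 mm behind the grasp point. The pads swing forward as they close: fully open they stand 13 mm farther back than shut.
Start: joints at [-1.456, 0.15, 1.437, -0, 1.554, -0.134], TCP at [0.142, -0.557, 0.231] pointing down, gripper open.
Joint ranges: [-2.8, 2.8], [-0.68, 2.1], [0.12, 2.68], [-1.39, 4.53], [0.16, 2.79], [-2.81, 2.81]. Speed limits (rad/s): [1.89, 1.89, 2.22, 3.01, 3.01, 3.01].

INTERFACE

Orientations are given as a rotation vector (axis times angle).
In Python, from plant import r gives the robot as it stands.
- The arm moves only by the tool send_rows, never from a script. Its argument "increments" is one flat list of numbers, 7 for each row, row after row: the shift along the tool's x, y, z in cm, then the turn, a rotation vector about the tool's x, y, z in rad, then the opening, from 0 (shut) to 1 (fully open). A call has 1 to 10 rows; each row is the pose to reach, as a shift and turn from the pose commanded when the call began, along the tool's axes at that moment; what a row does not reach only later rows make up. A row lasts 1/10 s, in which the tool goes at most 50 mm and 8.59 degrees, less where a joint would pass 70% of its speed; a pose out of reach is approached as far as the arm can. A call with a gripper value outside its range is refused whole. The fingers move at their own pace and stop on an object; "newtons" is the grip in N (left out, the last holds). Time passes only in rows, so rows that repeat a pose let the fingers close. It gives the time, the measured TCP pose, the force, the opening and the grip force at its end, in the units of the state.
- r.get_state(): the state, without advancing time (a new reading comes with each control period).
- r.snapshot(name): name is "scene" or "top" or "wrist"; returns a dict with "color" (384x512x3 uint8, red, green, blue), "fx", "fy", "cx", "cy" (pixels), "rvec" (rotation vector, rad) and "tvec" (3), from world to camera coordinates, as OpenCV has them; the wrist camera has in their place "T_tool_cam" (4x4, takes a point from camera to tool coordinates, whose origin is the TCP and whose axes are the flange's). Camera axes: x right, y down, z forward; pixel columns grow to the right and rows downward; lengths in m; the calibration is good to about 2 mm. A picture is of the moment at which its call begins: read the wrist's pose just before it. There is no depth.
- r.close_job(): hands the job in; it is judged then, once.
Trained networks look in a picture, given as the dict that the camera call returned (one of the last four; its "shot" number tells which), for a name from the list of things; names that differ only in an ending like _2 or _b are one class to them, and where a whole thing is asked for, a point or a joint stands for the part that bears it (a point fixed in the world has none). Each returns a list of dicts, best first, with "score" (0 to 1); they miss things now and then, are a little off and sometimes report something else, mostly with a low value. They report only what shows in the picture. A call takes as long as a camera call. They do not tell look-alikes from the thing itself.
- r.regions_of(query, picture): "region" (384x512 bool, what is visible of it) and "bbox" ([left, top, right, bottom] in pixels, round what is visible of it).
- r.mark_of(query, picture): "point" ([column, row] in pixels: a listed point, or the origin of a listed thing).
The state is a dict: "t": time; "joints": joint angles; "qd": joint speeds; "tau": joint torques, N m; "tcp_pos": TCP position; "orientation": TCP orientation; "force": force on the tool from outside, world axes, zero at the start; "torque": the same for the moment, N m; "gripper_width": finger opening in m; "grip_force": force on a finger pad.
Only numpy, scipy, OpenCV 4.12 (cv2) and the standard library are available. Lean on these libraries where they do the work, as an engineer would, in place of code of your own. Each camera call takes 0.05 s, during which the arm holds its last target. There are 200 camera calls.

TASK

Two of the four big keys under the elm shelf have had their toothed bits sawn off, which marks them as withdrawn: draw both out and lay them flat side by side in the open drawer of the side cabinet, lengthwise with their ring heads towards the drawer's front and their plain ends to the back. Then push the drawer fully home until it snaps in. Leave the two good keys and everything else where they are.

Things in the scene. Friction and masses are not known exactly. Their poses are not given: they have to be found in the camera images.
- sawn_key_a: steel key with its toothed bit sawn off: 190 mm long, ring head 41 mm across and 41 mm long, then a plain 14 mm square shank to the other end; 14 mm thick, about 0.14 kg. Origin: mid-length, on its underside; x points to the ring head (head end x=+95, plain end x=-95 mm), z up. Starts flat on the table, head under the key shelf, the last 72 to 89 mm of its plain end sticking out in front
- sawn_key_b: steel key with its toothed bit sawn off: 190 mm long, ring head 41 mm across and 41 mm long, then a plain 14 mm square shank to the other end; 14 mm thick, about 0.14 kg. Origin: mid-length, on its underside; x points to the ring head (head end x=+95, plain end x=-95 mm), z up. Starts flat on the table, head under the key shelf, the last 72 to 89 mm of its plain end sticking out in front
- sawn_key_a_head (a point): centre of the ring head of this sawn key, at (75, 0, 7) mm in its frame (mid-thickness)
- sawn_key_a_tip (a point): point on the plain end of this sawn key, at (-90, 0, 7) mm in its frame
- sawn_key_b_head (a point): centre of the ring head of this sawn key, at (75, 0, 7) mm in its frame (mid-thickness)
- sawn_key_b_tip (a point): point on the plain end of this sawn key, at (-90, 0, 7) mm in its frame
- good_key_a: sound steel key, same size and layout as the sawn ones (190 mm, ring head to +x) but with its toothed bit: a flat flag with two teeth standing 20 mm out to its -y side over the last 26 mm of the tip end. It stays where it lies
- good_key_b: sound steel key, same size and layout as the sawn ones (190 mm, ring head to +x) but with its toothed bit: a flat flag with two teeth standing 20 mm out to its -y side over the last 26 mm of the tip end. It stays where it lies
- key_shelf: narrow elm shelf board, fixed, 135 mm (x) by 310 mm (y), underside 32 mm and top 50 mm above the table, closed by end boards and a back board. Origin: centre of its footprint on the table; its open front edge is at x=-67.5 mm and the four keys lie side by side under it, 64 mm apart along its y, plain or toothed ends out towards its -x
- cabinet: low dark wooden side cabinet, fixed, 240 mm (x) by 166 mm (y), roof 70 to 78 mm above the table. Origin: centre of its footprint on the table; its open face is at x=-120 mm, where the tray drawer slides out towards its -x
- drawer (a joint): opening of the tray drawer in m, 0 = fully home, 0.095 = fully out (stop). It starts 0.075 to 0.095 open. A sprung catch resists over the last 13 mm with some 5 N, then snaps it home
- drawer_floor (a point): centre of the drawer's inner floor, 10 mm above the table; moves with the drawer. Axes as the cabinet's, -x to the drawer front. Inside 215 mm (x) by 130 mm (y); side walls 24 mm, front panel 28 mm above the floor. Front panel 5 mm thick, its outer face at x=-112.5 mm. The cabinet roof's underside is 60 mm above the floor
- drawer_front (a point): centre of the outer face of the drawer's front panel (148 mm wide, from 4 to 38 mm above the table), 24 mm above the table; it stands 25 mm proud of the cabinet face when home
- peg_a: grey plastic clothes peg, 78 x 12 x 17 mm, on the key shelf; origin centre of underside
- peg_b: grey plastic clothes peg, 78 x 12 x 17 mm, on the table near the robot; origin centre of underside
- bell_unit: chrome doorbell unit, 110 x 45 x 25 mm, on the key shelf towards its back; origin centre of underside
- bead_ornament: red glass bead ornament, 105 mm tall, 50 mm foot, standing on the cabinet roof; origin centre of underside
- padlock: brass padlock, 28 x 55 x 87 mm, standing; origin centre of underside
- tin: tin, 60 mm diameter, 90 mm tall; origin centre of underside
- mug: mug, 80 mm diameter, 90 mm tall; origin centre of underside
Things that resemble listed ones, but are neither listed nor needed, are in the scene too. Leave any green or orange look-alike of the sawn_key_a alone.

How it is judged:
By the outcome, as a careful person would: the job done as asked, in the order asked, and still so for the second after the job is handed in, with the robot touching nothing.
It also fails if it takes over 72 s, if anything falls off the work surface, if the arm or the gripper's body presses on something with over 40 N, if the wrist force passes 120 N, or if a joint passes its speed limit or range.

## Working session

There is one attempt and no reset: what is moved stays moved. The work goes in short steps, Python scripts to look and compute and a tool call to move; the robot and the scene stay as the last step left them, time stands still between calls to the robot, and variables do not carry over. Pictures are saved under pics/ and viewed, at most 10 in all, crops included, and the job is handed in when it is done.

Besides the shell and the picture viewer there is one more tool, called after ">>>" as name(argument=value, ...) on one line, values as JSON. send_rows: Moves the arm, as the interface text tells. Its arguments: {"type":"object","properties":{"increments":{"type":"array","items":{"type":"number"}},"newtons":{"type":"number"}},"required":["increments"]}

```bash
ls; mkdir -p pics; python3 - <<'E'
from plant import r
import cv2,numpy as np
s=r.get_state();print({k:np.round(v,3) for k,v in s.items()})
ims=[]
for n in("scene","top"):
    p=r.snapshot(n);cv2.imwrite(f"pics/{n}0.png",p["color"][:,:,::-1]);print(n,p["fx"],p["cx"],p["cy"],p["rvec"],p["tvec"])
    for q in["sawn_key_a","good_key_a","key_shelf","cabinet","drawer","drawer_floor"]:
        print(q,[(round(d["score"],2),np.round(d["bbox"]).tolist()) for d in r.regions_of(q,p)][:6])
    for q in["sawn_key_a_tip","sawn_key_a_head","key_shelf","cabinet","drawer_floor","drawer_front"]:
        print(q,[(round(d["score"],2),np.round(d["point"],1).tolist()) for d in r.mark_of(q,p)][:6])
p=r.snapshot("wrist");print(p["T_tool_cam"],p["fx"])
E
```

```text
pics
{'t': np.float64(0.0), 'joints': array([-1.456,  0.151,  1.438,  0.   ,  1.554, -0.134]), 'qd': array([ 0.001, -0.   ,  0.   , -0.001, -0.   ,  0.001]), 'tau': array([-3.0000e-03, -7.1305e+01, -5.7087e+01, -0.0000e+00,  9.0000e-03,
       -0.0000e+00]), 'tcp_pos': array([ 0.142, -0.557,  0.231]), 'orientation': array([-3.116, -0.39 , -0.   ]), 'force': array([ 1.18 , -0.166,  0.767]), 'torque': array([ 0.025, -0.012,  0.012]), 'grip_force': np.float64(0.0), 'gripper_width': np.float64(0.085)}
scene 407.61452491832523 253.4189567529678 193.35957436093193 [ 1.50705251  1.97990603 -0.91106155] [ 0.17236966 -0.24039859  1.52227479]
sawn_key_a [(0.85, [198.0, 159.0, 252.0, 175.0]), (0.6, [305.0, 234.0, 335.0, 246.0]), (0.51, [310.0, 218.0, 340.0, 234.0])]
good_key_a [(0.86, [294.0, 250.0, 329.0, 268.0]), (0.74, [316.0, 205.0, 345.0, 213.0])]
key_shelf [(0.82, [326.0, 189.0, 399.0, 297.0])]
cabinet [(0.81, [109.0, 202.0, 223.0, 318.0])]
drawer [(0.77, [167.0, 202.0, 219.0, 222.0]), (0.51, [318.0, 207.0, 345.0, 215.0])]
drawer_floor [(0.89, [170.0, 198.0, 219.0, 228.0])]
sawn_key_a_tip
[... 779 characters left out ...]
, [176.0, 203.0, 200.0, 209.0])]
drawer []
drawer_floor [(0.91, [274.0, 148.0, 319.0, 184.0])]
sawn_key_a_tip [(0.87, [125.4, 290.7]), (0.61, [200.2, 177.1])]
sawn_key_a_head [(0.8, [315.1, 249.4]), (0.6, [167.3, 262.7])]
key_shelf [(0.88, [162.2, 182.5])]
cabinet [(0.95, [291.9, 120.2]), (0.3, [148.6, 153.6])]
drawer_floor [(0.73, [297.5, 150.4]), (0.37, [289.9, 120.1])]
drawer_front [(0.74, [298.7, 180.7])]
[[ 8.19639649e-04 -9.58389183e-01 -2.85463662e-01  7.22663514e-02]
 [ 9.99999660e-01  7.60186445e-04  3.19077056e-04 -1.10041196e-03]
 [-8.87943921e-05 -2.85463827e-01  9.58389480e-01 -1.43061044e-01]
 [ 0.00000000e+00  0.00000000e+00  0.00000000e+00  1.00000000e+00]] 270.21465528034827
```

```bash
python3 - <<'E'
import cv2
a=cv2.imread("pics/scene0.png")[130:330,90:430];b=cv2.imread("pics/top0.png")[60:320,100:360]
cv2.imwrite("pics/sc1.png",cv2.resize(a,None,fx=2.35,fy=2.35,interpolation=cv2.INTER_CUBIC))
cv2.imwrite("pics/tp1.png",cv2.resize(b,None,fx=2.3,fy=2.3,interpolation=cv2.INTER_CUBIC))
E
```

```text
(no output)
```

View pics/sc1.png

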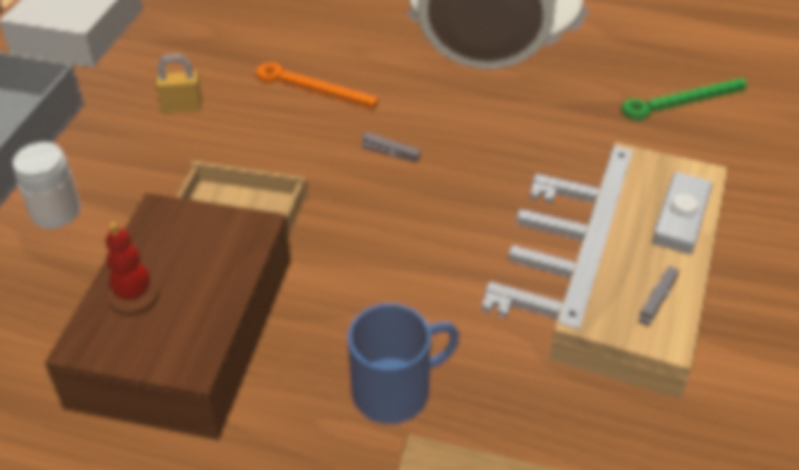

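View pics/tp1.png

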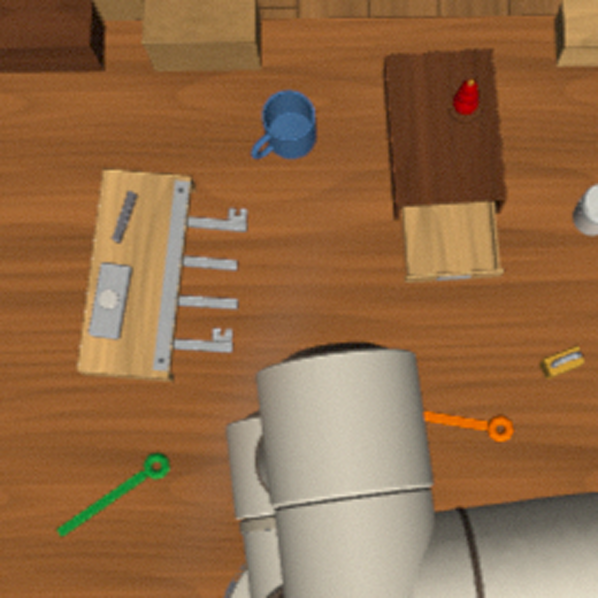

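The middle two keys are the sawn ones. In the scene picture they are at about (311–339, 221–230) and (307–335, 236–245), with plain square ends. In the top picture they are at about (180–203, 174) and (178–203, 191). The outer two, at scene (316, 208) and (297, 255), carry toothed flags and are the good keys. The green and orange keys are look-alikes and stay where they are. Next I'll get coarse positions.

```bash
cat > h.py <<'E'
import numpy as np, cv2
from scipy.spatial.transform import Rotation as R
from plant import r
def tool():
    s=r.get_state(); T=np.eye(4); T[:3,:3]=R.from_rotvec(s["orientation"]).as_matrix(); T[:3,3]=s["tcp_pos"]; return T
def snap(n):
    T=tool(); p=r.snapshot(n)
    if n=="wrist": M=T@np.array(p["T_tool_cam"])
    else:
        M=np.eye(4); Rw=R.from_rotvec(p["rvec"]).as_matrix(); M[:3,:3]=Rw.T; M[:3,3]=-Rw.T@p["tvec"]
    p["M"]=M; return p
def ray(p,uv):
    d=np.array([(uv[0]-p["cx"])/p["fx"],(uv[1]-p["cy"])/p["fy"],1.]); return p["M"][:3,3],p["M"][:3,:3]@d
def onz(p,uv,z):
    o,d=ray(p,uv); return o+d*(z-o[2])/d[2]
def tri(obs):
    A=np.zeros((3,3));b=np.zeros(3)
    for p,uv in obs:
        o,d=ray(p,uv);d=d/np.linalg.norm(d);P=np.eye(3)-np.outer(d,d);A+=P;b+=P@o
    x=np.linalg.solve(A,b)
    return x,[round(1e3*np.linalg.norm(np.cross(x-ray(p,uv)[0],ray(p,uv)[1]/np.linalg.norm(ray(p,uv)[1]))),1) for p,uv in obs]
def proj(p,X):
    c=p["M"][:3,:3].T@(np.asarray(X)-p["M"][:3,3]); return [p["fx"]*c[0]/c[2]+p["cx"],p["fy"]*c[1]/c[2]+p["cy"]]
def goto(pos,yaw,tilt=None):
    """increments (cm, rad in tool axes) from the measured pose to TCP pos, tool down with tool x at world angle yaw"""
    T=tool(); c,s=np.cos(yaw),np.sin(yaw)
    G=np.array([[c,s,0],[s,-c,0],[0,0,-1.]])
    d=T[:3,:3].T@(np.array(pos)-T[:3,3])*100
    w=R.from_matrix(T[:3,:3].T@G).as_rotvec()
    return np.round(d,2),np.round(w,4)
E
python3 - <<'E'
from h import *
s=snap("scene");t=snap("top")
S=lambda a,b:(90+a/2.35,130+b/2.35); U=lambda a,b:(100+a/2.3,60+b/2.3)
for n,a,b in [("tip_far",(519,216),(238,301)),("tip_near",(512,253),(237,264)),("goodA bit(535,180)",(535,182),(232,342)),("goodB",(487,300),(245,218)),
 ("shelf strip screw1",(621,155),(160,361)),("screw2",(572,314),(181,189)),("cab roof front L",(140,197),(504,210)),("cab roof front R",(290,212),(396,215)),("drawer front top R",(303,182),(410,279)),("drawer front top L",(195,165),(502,270)),("cab back R",(212,390),(388,55)),("mug",(390,340),(290,122)),("orn",(120,232),(470,82))]:
    x,e=tri([(s,S(*a)),(t,U(*b))]);print(n,np.round(x*1000),e)
T=tool();print(T[:3,:3].round(2))
E
```

```text
tip_far [482. 121.  10.] [np.float64(4.2), np.float64(4.2)]
tip_near [540. 123.   7.] [np.float64(4.2), np.float64(4.2)]
goodA bit(535,180) [419. 130.  10.] [np.float64(4.4), np.float64(4.4)]
goodB [614. 110.   4.] [np.float64(2.9), np.float64(2.9)]
shelf strip screw1 [387. 228.  49.] [np.float64(1.7), np.float64(1.7)]
screw2 [648. 202.  51.] [np.float64(2.7), np.float64(2.7)]
cab roof front L [ 610. -293.   57.] [np.float64(5.8), np.float64(5.8)]
cab roof front R [ 598. -121.   66.] [np.float64(3.1), np.float64(3.1)]
drawer front top R [ 508. -141.   26.] [np.float64(3.9), np.float64(3.9)]
drawer front top L [ 519. -280.   31.] [np.float64(4.4), np.float64(4.4)]
cab back R [ 846. -111.   76.] [np.float64(7.0), np.float64(7.0)]
mug [744.  36.  72.] [np.float64(3.0), np.float64(3.0)]
orn [ 763. -225.  172.] [np.float64(4.8), np.float64(4.8)]
[[ 0.97  0.25 -0.  ]
 [ 0.25 -0.97  0.  ]
 [ 0.   -0.   -1.  ]]
```

```bash
python3 - <<'E'
from h import *
print(goto([.47,.08,.2],1.47))
E
```

```text
(array([ 47.52, -53.68,   3.13]), array([-1.0000e-04, -1.0000e-04, -1.2212e+00]))
```

>>> send_rows(increments=[5,-5.5,0.3,0,0,-0.12,1,10,-11,0.6,0,0,-0.25,1,15,-16.5,0.9,0,0,-0.37,1,20,-22,1.2,0,0,-0.5,1,25,-27.5,1.5,0,0,-0.62,1,30,-33,1.8,0,0,-0.75,1,35,-39,2.2,0,0,-0.87,1,40,-45,2.6,0,0,-1.0,1,44,-50,2.9,0,0,-1.12,1,47.5,-53.7,3.1,0,0,-1.22,1])

```text
t: 2.45
tcp_pos: [0.3724, -0.1121, 0.2104]
orientation: [2.326, 2.11, 0.001]
force: [1.6, -1.1, 0.6]
gripper_width: 0.0854
grip_force: 0.0
```

```bash
python3 - <<'E'
from h import *
print(goto([.47,.08,.2],1.47), r.get_state()["t"])
E
```

```text
(array([20.07,  7.85,  1.05]), array([0.0012, 0.0004, 0.0034])) 2.45
```

>>> send_rows(increments=[4,1.6,0.2,0,0,0,0.5,8,3.2,0.4,0,0,0,0.5,12,4.7,0.6,0,0,0,0.5,16,6.3,0.8,0,0,0,0.5,20,7.8,1,0,0,0,0.5,20,7.8,1,0,0,0,0.5,20,7.8,1,0,0,0,0.5])

```text
t: 3.15
tcp_pos: [0.4699, 0.0775, 0.1998]
orientation: [-2.329, -2.107, 0.001]
force: [-0.7, 0.7, 0.1]
gripper_width: 0.0422
grip_force: 0.0
```

```bash
python3 - <<'E'
from h import *
import pickle
p=snap("wrist");cv2.imwrite("pics/w1.png",p["color"][:,:,::-1]);pickle.dump(p,open("w1.pkl","wb"))
for q in["sawn_key_a_tip"]: print(q,[(round(d["score"],2),np.round(d["point"],1).tolist()) for d in r.mark_of(q,p)][:6])
for q in["sawn_key_a","good_key_a"]: print(q,[(round(d["score"],2),np.round(d["bbox"]).tolist()) for d in r.regions_of(q,p)][:6])
print(tool()[:3,3],goto([.56,.08,.2],1.47))
E
```

```text
sawn_key_a_tip [(0.97, [307.6, 125.7]), (0.6, [369.0, 51.8])]
sawn_key_a [(0.85, [0.0, 5.0, 53.0, 71.0]), (0.78, [252.0, 53.0, 266.0, 136.0]), (0.64, [301.0, 51.0, 320.0, 126.0]), (0.46, [157.0, 322.0, 165.0, 346.0])]
good_key_a [(0.7, [354.0, 54.0, 386.0, 135.0]), (0.68, [193.0, 54.0, 225.0, 135.0])]
[0.46977074 0.07596624 0.20035179] (array([1.33, 8.93, 0.04]), array([ 0.0004, -0.    , -0.0026]))
```

View pics/w1.png

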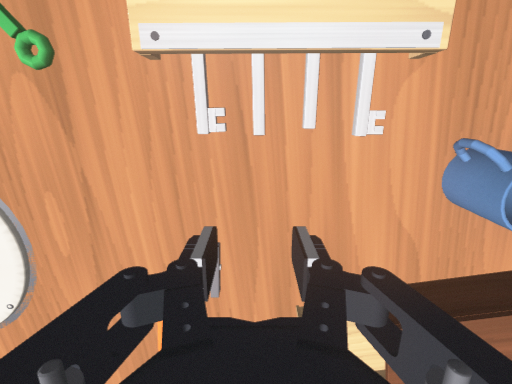

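The wrist picture shows the two sawn keys with plain ends at (258, 135) and (310, 128). The good keys have toothed flags at (209, 133) and (365, 135). This confirms the middle two are the ones to draw. I'll take a second viewpoint for height.

>>> send_rows(increments=[0.6,4.5,0,0,0,0,0.5,1.3,9,0,0,0,0,0.5,1.3,9,0,0,0,0,0.5,1.3,9,0,0,0,0,0.5])

```text
t: 3.75
tcp_pos: [0.561, 0.0797, 0.1994]
orientation: [-2.332, -2.103, 0.002]
force: [-0.6, -0.2, -0.2]
gripper_width: 0.0425
grip_force: 0.0
```

```bash
cat > seg.py <<'E'
import pickle
from h import *
def strips(p,lo=60):
    g=p["color"].astype(int); sat=g.max(2)-g.min(2); m=((sat<25)&(g.max(2)>150)).astype(np.uint8); m[:lo]=0; m[180:]=0
    n,l,st,c=cv2.connectedComponentsWithStats(m)
    out=[]
    for i in range(1,n):
        if st[i,4]<250: continue
        ys,xs=np.nonzero(l==i); y1=ys.max(); 
        # left/right edges per row over the plain part
        rows=np.arange(ys.min()+1,y1-2); L=[xs[ys==y].min() for y in rows]; Rr=[xs[ys==y].max() for y in rows]
        out.append((i,st[i].tolist(),np.polyfit(rows,L,1),np.polyfit(rows,np.array(Rr)+1,1),y1+1))
    return out
E
python3 - <<'E'
from seg import *
p=snap("wrist");pickle.dump(p,open("w2.pkl","wb"));cv2.imwrite("pics/w2.png",p["color"][:,:,::-1])
q=pickle.load(open("w1.pkl","rb"))
for im in(q,p):
    for i,st,L,Rr,y in strips(im):
        w=st[2]
        print(st,"bottom L/R",np.polyval(L,y).round(1),np.polyval(Rr,y).round(1),y,"top",np.polyval(L,65).round(1),np.polyval(Rr,65).round(1))
print(r.get_state()["t"],tool()[:3,3])
E
```

```text
[192, 60, 34, 74, 1186] bottom L/R 197.9 224.3 134 top 192.3 200.4
[252, 60, 13, 75, 849] bottom L/R 253.9 264.9 135 top 252.1 263.8
[303, 60, 16, 68, 875] bottom L/R 302.7 315.1 128 top 305.8 319.1
[352, 60, 34, 76, 1420] bottom L/R 352.2 379.6 136 top 359.7 371.5Traceback (most recent call last):
  File "<stdin>", line 5, in <module>
  File "seg.py", line 12, in strips
    out.append((i,st[i].tolist(),np.polyfit(rows,L,1),np.polyfit(rows,np.array(Rr)+1,1),y1+1))
                                 ~~~~~~~~~~^^^^^^^^^^
    raise TypeError("expected non-empty vector for x")
TypeError: expected non-empty vector for x
```

```bash
sed -i 's/if st\[i,4\]<250/if st[i,4]<250 or st[i,3]<30 or st[i,3]>100/' seg.py; python3 - <<'E'
from seg import *
p=pickle.load(open("w2.pkl","rb"));q=pickle.load(open("w1.pkl","rb"))
for im in(q,p):
    print(im["color"][100,250:268].sum(1)//3, im["color"][118:140,259].sum(1)//3)
    for i,st,L,Rr,y in strips(im):
        print(st,"bottom L/R",np.polyval(L,y).round(1),np.polyval(Rr,y).round(1),y,"top",np.polyval(L,65).round(1),np.polyval(Rr,65).round(1))
a,b=[im["color"][40:150,150:410] for im in(q,p)]; 
cv2.imwrite("pics/w12.png",cv2.resize(np.vstack([a,p["color"][40:150,80:340]]),None,fx=2.7,fy=2.7,interpolation=cv2.INTER_CUBIC)[:,:,::-1])
E
```

```text
[161 162 199 245 239 237 237 239 239 237 236 233 233 226 160 158 155 155] [238 237 238 238 238 238 237 239 237 238 239 238 238 238 238 238 232 149
 154 157 157 157]
[192, 60, 34, 74, 1186] bottom L/R 197.9 224.3 134 top 192.3 200.4
[252, 60, 13, 75, 849] bottom L/R 253.9 264.9 135 top 252.1 263.8
[303, 60, 16, 68, 875] bottom L/R 302.7 315.1 128 top 305.8 319.1
[352, 60, 34, 76, 1420] bottom L/R 352.2 379.6 136 top 359.7 371.5
[159 155 155 154 151 152 149 149 152 153 149 147 146 146 148 154 162 165] [149 150 149 148 148 147 148 148 148 148 148 149 148 148 148 148 147 148
 148 148 149 148]
[171, 65, 19, 80, 883] bottom L/R 179.3 190.0 145 top 170.9 182.5
[226, 65, 14, 73, 841] bottom L/R 228.4 239.5 138 top 226.5 238.5
[279, 65, 29, 80, 1290] bottom L/R 278.8 303.6 145 top 281.3 289.4
[111, 66, 40, 78, 1211] bottom L/R 123.6 149.5 144 top 111.0 117.1
```

View pics/w12.png

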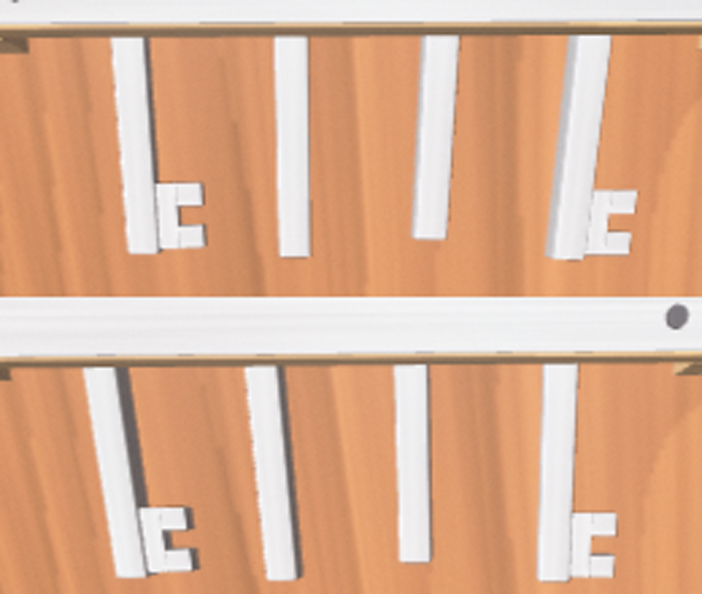

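```bash
python3 - <<'E'
from seg import *
p=pickle.load(open("w2.pkl","rb"));q=pickle.load(open("w1.pkl","rb"))
A=strips(q);B=sorted(strips(p),key=lambda s:s[1][0]);A.sort(key=lambda s:s[1][0])
for n,k in(("L",1),("R",2)):
    a,b=A[k],B[k]
    for e in(2,3):
        x,er=tri([(q,(np.polyval(a[e],a[4]),a[4])),(p,(np.polyval(b[e],b[4]),b[4]))]);print(n,"corner",e,(1e3*x).round(1),er)
    for im,s in((q,a),(p,b)):
        m=lambda y:onz(im,((np.polyval(s[2],y)+np.polyval(s[3],y))/2,y),.014)
        w=lambda y:np.linalg.norm(onz(im,(np.polyval(s[2],y),y),.014)-onz(im,(np.polyval(s[3],y),y),.014))*1e3
        t=m(s[4]);u=m(68);d=u-t;print(n,"tip",(1e3*t).round(1),"ang",np.arctan2(d[1],d[0]).round(3),"width",w(100).round(1),"visible len",(1e3*np.linalg.norm(d)).round(1))
E
```

```text
L corner 2 [473.  121.1  13.8] [np.float64(0.2), np.float64(0.2)]
L corner 3 [486.1 119.8  14.3] [np.float64(0.2), np.float64(0.2)]
L tip [479.5 120.6  14. ] ang 1.498 width 13.0 visible len 73.9
L tip [479.5 120.2  14. ] ang 1.495 width 13.0 visible len 85.7
R corner 2 [532.6 122.9   7.7] [np.float64(0.3), np.float64(0.3)]
R corner 3 [546.4 121.9  13. ] [np.float64(0.3), np.float64(0.3)]
R tip [538.8 123.   14. ] ang 1.472 width 14.8 visible len 65.6
R tip [539.8 122.4  14. ] ang 1.467 width 13.3 visible len 77.3
```

```bash
python3 - <<'E'
from h import *
print(goto([.4817,.1503,.06],1.496),goto([.4817,.1503,.004],1.496))
E
```

```text
(array([ 6.19, -8.54, 14.  ]), array([-0.0007, -0.    , -0.0283])) (array([ 6.19, -8.54, 19.6 ]), array([-0.0007, -0.    , -0.0283]))
```

>>> send_rows(increments=[2,-2.8,3,0,0,-0.01,0.35,4,-5.7,6,0,0,-0.02,0.35,6.2,-8.5,9,0,0,-0.028,0.35,6.2,-8.5,12,0,0,-0.028,0.35,6.2,-8.5,14,0,0,-0.028,0.35,6.2,-8.5,15.5,0,0,-0.028,0.35,6.2,-8.5,17,0,0,-0.028,0.35,6.2,-8.5,18.5,0,0,-0.028,0.35,6.2,-8.5,19.6,0,0,-0.028,0.35,6.2,-8.5,19.6,0,0,-0.028,0.35])

```text
t: 4.8
tcp_pos: [0.4816, 0.1507, 0.0036]
orientation: [-2.302, -2.137, 0.001]
force: [-0.0, 0.3, 0.6]
gripper_width: 0.0297
grip_force: 0.0
```

```bash
python3 - <<'E'
from h import *
print(tool()[:3,3],goto([.4817,.1503,.004],1.496),r.get_state()["force"])
E
```

```text
[0.48157313 0.15065802 0.00358058] (array([-0.03,  0.02, -0.04]), array([-0.0011,  0.0002,  0.0004])) [-0.04905145  0.2613766   0.6176946 ]
```

>>> send_rows(increments=[0,0,0,0,0,0,0,0,0,0,0,0,0,0,0,0,0,0,0,0,0,0,0,0,0,0,0,0], newtons=60)

```text
t: 5.2
tcp_pos: [0.483, 0.151, 0.0052]
orientation: [2.301, 2.137, 0.002]
force: [-3.6, -1.7, 7.7]
gripper_width: 0.0123
grip_force: 59.5
```

>>> send_rows(increments=[-1,0,-0.1,0,0,0,0,-2.5,0,-0.1,0,0,0,0,-4.5,0,-0.1,0,0,0,0,-6.5,0,-0.1,0,0,0,0,-8.5,0,-0.1,0,0,0,0,-10.5,0,-0.1,0,0,0,0,-12,0,-0.1,0,0,0,0,-12.8,0,-0.1,0,0,0,0,-12.8,0,0,0,0,0,0,-12.8,0,0,0,0,0,0.35])

```text
t: 6.2
tcp_pos: [0.4734, 0.0227, 0.0046]
orientation: [2.302, 2.136, 0.001]
force: [0.7, 0.4, -0.2]
gripper_width: 0.0254
grip_force: 0.0
```

```bash
python3 - <<'E'
from h import *
# R key: tip (.5395,.1227) ang 1.469, grasp 30 mm in
t=np.array([.5395,.1227]);a=1.469;g=t+.03*np.array([np.cos(a),np.sin(a)])
print(g,tool()[:3,3],goto([*g,.05],a),goto([*g,.0035],a),r.get_state()["gripper_width"])
E
```

```text
[0.54254862 0.1525447 ] [0.47335603 0.02265901 0.00456317] (array([13.47,  5.93, -4.54]), array([0.0009, 0.0002, 0.0269])) (array([13.47,  5.93,  0.11]), array([0.0009, 0.0002, 0.0269])) 0.02536868374023118
```

>>> send_rows(increments=[0,0,-2,0,0,0,0.35,0,0,-4.5,0,0,0,0.35,4,1.8,-4.5,0,0,0.01,0.35,8,3.6,-4.5,0,0,0.02,0.35,11.5,5,-4.5,0,0,0.027,0.35,13.5,5.9,-4,0,0,0.027,0.35,13.5,5.9,-3,0,0,0.027,0.35,13.5,5.9,-1.5,0,0,0.027,0.35,13.5,5.9,-0.1,0,0,0.027,0.35,13.5,5.9,-0.1,0,0,0.027,0.35])

```text
t: 7.2
tcp_pos: [0.5404, 0.1527, 0.0027]
orientation: [-2.33, -2.104, 0.005]
force: [-0.6, 0.8, 0.6]
gripper_width: 0.03
grip_force: 0.0
```

>>> send_rows(increments=[0,0,0,0,0,0,0,0,0,0,0,0,0,0,0,0,0,0,0,0,0,0,0,0,0,0,0,0], newtons=60)

```text
t: 7.6
tcp_pos: [0.5422, 0.1536, 0.0056]
orientation: [2.331, 2.106, 0.001]
force: [0.1, 0.4, -0.3]
gripper_width: 0.0116
grip_force: 60.0
```

>>> send_rows(increments=[-1,0,-0.1,0,0,0,0,-2.5,0,-0.1,0,0,0,0,-4.5,0,-0.1,0,0,0,0,-6.5,0,-0.1,0,0,0,0,-8.5,0,-0.1,0,0,0,0,-10.5,0,-0.1,0,0,0,0,-12,0,-0.1,0,0,0,0,-13,0,-0.1,0,0,0,0,-13,0,0,0,0,0,0,-13,0,0,0,0,0,0.35])

```text
t: 8.6
tcp_pos: [0.5289, 0.0244, 0.0051]
orientation: [-2.331, -2.106, -0.0]
force: [0.2, 0.2, -0.5]
gripper_width: 0.0253
grip_force: 0.0
```

```bash
python3 - <<'E'
from h import *
print(tool()[:3,3],r.get_state()["joints"].round(2),goto([.5,-.2,.25],3.1))
E
```

```text
[0.52889837 0.02439212 0.00513498] [-0.1   0.24  1.81  0.    1.08  0.  ] (array([-22.61,  -0.6 , -24.49]), array([ 3.0000e-04, -1.0000e-04, -1.6307e+00]))
```

```bash
python3 - <<'E'
from h import *
print(goto([.51,-.27,.25],1.469))
E
```

```text
(array([-29.47,   1.1 , -24.49]), array([ 0.0001, -0.0003,  0.0003]))
```

>>> send_rows(increments=[0,0,-3,0,0,0,0.35,-1,0,-6.5,0,0,0,0.35,-5,0.2,-10,0,0,0,0.35,-9,0.3,-13,0,0,0,0.35,-13,0.5,-16,0,0,0,0.35,-17,0.7,-19,0,0,0,0.35,-21,0.9,-22,0,0,0,0.35,-25,1,-24.5,0,0,0,0.35,-29.5,1.1,-24.5,0,0,0,0.35,-29.5,1.1,-24.5,0,0,0,0.35])

```text
t: 9.6
tcp_pos: [0.5098, -0.2741, 0.2502]
orientation: [2.333, 2.102, -0.001]
force: [1.6, 1.4, -0.6]
gripper_width: 0.0297
grip_force: 0.0
```

>>> send_rows(increments=[0,0,0,0,0,0,0.35,0,0,0,0,0,0,0.35])

```text
t: 9.8
tcp_pos: [0.5103, -0.2691, 0.2498]
orientation: [-2.329, -2.107, -0.0]
force: [-0.5, 0.3, -0.2]
gripper_width: 0.0297
grip_force: 0.0
```

```bash
python3 - <<'E'
from seg import *
p=snap("wrist");pickle.dump(p,open("d1.pkl","wb"));cv2.imwrite("pics/d1.png",p["color"][:,:,::-1])
print(tool()[:3,3])
for q in["drawer_floor","drawer_front"]: print(q,[(round(d["score"],2),np.round(d["point"],1).tolist(),onz(p,d["point"],.01 if "floor" in q else .024).round(3)) for d in r.mark_of(q,p)][:3])
E
```

```text
[ 0.51041099 -0.26896672  0.24999368]
drawer_floor [(0.75, [338.7, 105.9], array([ 0.631, -0.203,  0.01 ])), (0.46, [151.1, 6.7], array([ 0.402, -0.063,  0.01 ]))]
drawer_front [(0.6, [250.3, 119.0], array([ 0.51 , -0.208,  0.024]))]
```

View pics/d1.png

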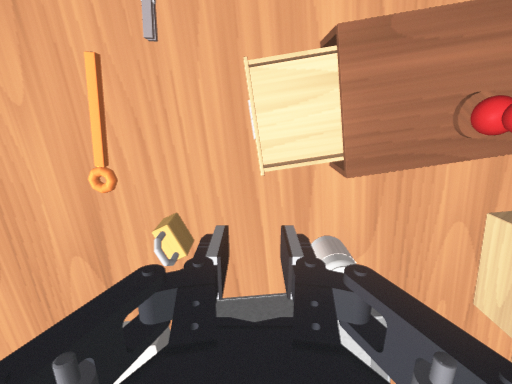

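>>> send_rows(increments=[0.4,4,0,0,0,0,0.35,0.8,8,0,0,0,0,0.35,0.8,8,0,0,0,0,0.35,0.8,8,0,0,0,0,0.35])

```text
t: 10.35
tcp_pos: [0.5909, -0.2694, 0.2493]
orientation: [-2.328, -2.108, 0.001]
force: [0.4, -0.0, -0.1]
gripper_width: 0.0299
grip_force: 0.0
```

```bash
python3 - <<'E'
from seg import *
p=snap("wrist");pickle.dump(p,open("d2.pkl","wb"))
q=pickle.load(open("d1.pkl","rb"))
a=q["color"][20:200,230:370];b=p["color"][20:200,150:290]
cv2.imwrite("pics/d12.png",cv2.resize(np.hstack([a,b]),None,fx=2.8,fy=2.8,interpolation=cv2.INTER_CUBIC)[:,:,::-1])
print(tool()[:3,3]); print([(round(d["score"],2),np.round(d["point"],1).tolist()) for d in r.mark_of("drawer_front",p)][:3])
# top key heads
for n,uv in(("padlock base?",(160,262)),):print(n,onz(q,uv,.087))
E
```

```text
[ 0.59031502 -0.26972157  0.24987366]
[(0.57, [189.0, 124.6])]
padlock base? [ 0.37791458 -0.37090155  0.087     ]
```

View pics/d12.png

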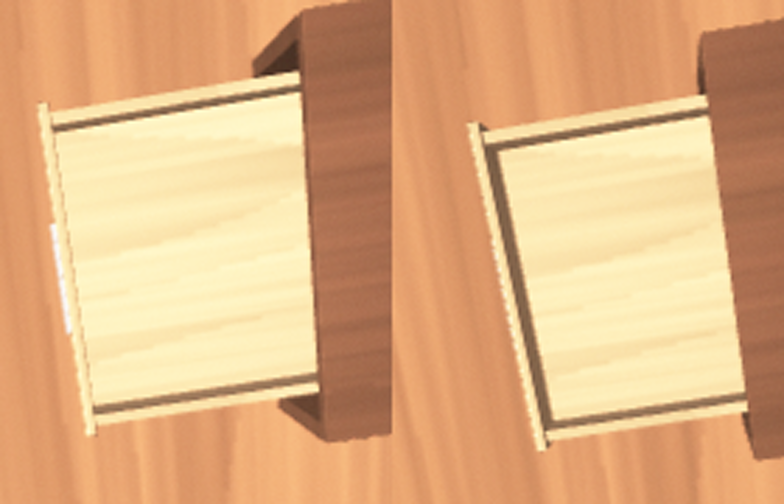

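```bash
python3 - <<'E'
from seg import *
q=pickle.load(open("d1.pkl","rb"));p=pickle.load(open("d2.pkl","rb"))
D={}
for n,a,b in[("front +y",(244.3,56.8),(177.1,64.6)),("front -y",(262.1,175.7),(203.2,181.1)),("roof +y",(337.9,23.6),(260.7,32.5)),("roof -y",(346.4,177.5),(280.4,183.9))]:
    x,e=tri([(q,a),(p,b)]);D[n]=x;print(n,(1e3*x).round(1),e)
def fr(a,b):
    d=D[a][:2]-D[b][:2];return np.arctan2(d[1],d[0])-np.pi/2,np.linalg.norm(d)*1e3,(D[a]+D[b])/2
f=fr("front +y","front -y");c=fr("roof +y","roof -y");print("front ang,width,mid",f,"\nroof",c)
a=(f[0]+c[0])/2;u=np.array([np.cos(a),np.sin(a)])
print("gap front-face",u@(c[2]-f[2])[:2]*1e3,"lateral",np.array([-u[1],u[0]])@(c[2]-f[2])[:2]*1e3)
E
```

```text
front +y [ 511.  -136.2   43.1] [np.float64(0.5), np.float64(0.5)]
front -y [ 518.9 -282.6   37.1] [np.float64(0.1), np.float64(0.1)]
roof +y [ 611.4 -120.2   75.8] [np.float64(0.3), np.float64(0.3)]
roof -y [ 620.4 -286.2   74. ] [np.float64(0.1), np.float64(0.1)]
front ang,width,mid (np.float64(0.05350316192984006), np.float64(146.6087600059198), array([ 0.51496291, -0.20937003,  0.04008539])) 
roof (np.float64(0.05396338259564626), np.float64(166.21216732907797), array([ 0.61593234, -0.20316943,  0.07486004]))
gap front-face 101.15672156403251 lateral 0.7688434632851016
```

```bash
python3 - <<'E'
from h import *
print(goto([.49,.06,.2],1.496))
E
```

```text
(array([ 31.83, -13.26,   5.03]), array([-0.0001, -0.    , -0.0257]))
```

>>> send_rows(increments=[4.5,-1.9,0.7,0,0,0,0.35,9,-3.8,1.4,0,0,-0.01,0.35,13.5,-5.7,2.1,0,0,-0.015,0.35,18,-7.5,2.8,0,0,-0.02,0.35,22.5,-9.4,3.5,0,0,-0.026,0.35,27,-11.3,4.2,0,0,-0.026,0.35,31.8,-13.3,5,0,0,-0.026,0.35,31.8,-13.3,5,0,0,-0.026,0.35,31.8,-13.3,5,0,0,-0.026,0.35])

```text
t: 11.35
tcp_pos: [0.4893, 0.0601, 0.2008]
orientation: [2.3, 2.138, 0.001]
force: [0.1, 0.0, 0.2]
gripper_width: 0.0299
grip_force: 0.0
```

```bash
python3 - <<'E'
from seg import *
p=snap("wrist");pickle.dump(p,open("k1.pkl","wb"))
print(tool()[:3,3]);im=p["color"].copy()
# predicted head centre / grip points, for comparison
for t,a in(((.470,-.008),1.496),((.526,-.0067),1.469)):
    d=np.array([np.cos(a),np.sin(a)])
    for x in(137,170,190): 
        uv=proj(p,[*(np.array(t)+d*x/1e3),.014]);print(x,np.round(uv,1));cv2.circle(im,tuple(int(round(v)) for v in uv),2,(255,0,0),-1)
print([(round(d["score"],2),np.round(d["point"],1).tolist(),onz(p,d["point"],.007).round(4)) for d in r.mark_of("sawn_key_a_head",p)][:4])
cv2.imwrite("pics/k1.png",im[:,:,::-1])
E
```

```text
[0.48987896 0.05915657 0.20078006]
137 [242.7 114.4]
170 [242.4  84.4]
190 [242.3  65.3]
137 [293.4 109.7]
170 [295.5  79.4]
190 [296.8  60.2]
[(0.62, [15.1, 27.8], array([0.2372, 0.2383, 0.007 ])), (0.55, [291.7, 81.9], array([0.5398, 0.1607, 0.007 ]))]
```

View pics/k1.png

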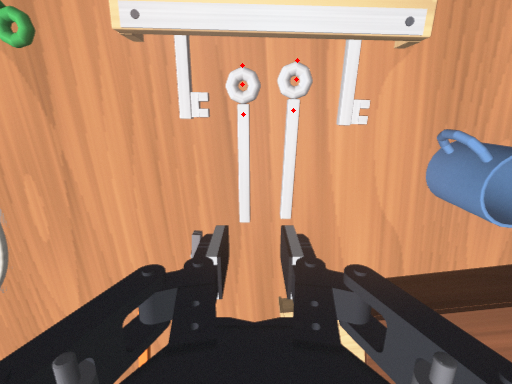

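```bash
python3 - <<'E'
from seg import *
p=pickle.load(open("k1.pkl","rb"));g=p["color"].astype(int);m=((g.max(2)-g.min(2)<25)&(g.max(2)>190))
for lo,hi in((225,262),(272,314)):
    s=m[:,lo:hi]; ys=np.arange(110,210); cx=[np.nonzero(s[y])[0].mean()+lo+.5 for y in ys]; f=np.polyfit(ys,cx,1)
    tip=max(y for y in range(200,235) if s[y].sum()>6)+1; top=min(y for y in range(50,90) if s[y].sum()>4)
    t,h,k=[onz(p,(np.polyval(f,y),y),.014) for y in(tip,top,110)]; d=(k-t)[:2];a=np.arctan2(d[1],d[0]);u=d/np.linalg.norm(d)
    print("tip",t.round(4),"headend",h.round(4),"len",np.linalg.norm(h-t).round(4),"ang",a.round(3))
    G=h[:2]-u*.053; print("grip",G.round(4),goto([*G,.05],a),goto([*G,.005],a))
E
```

```text
tip [ 0.471 -0.008  0.014] headend [0.4848 0.1786 0.014 ] len 0.1871 ang 1.497
grip [0.4809 0.1258] (array([ 6.63, -1.45, 15.06]), array([ 0.0011,  0.0002, -0.0018])) (array([ 6.63, -1.45, 19.56]), array([ 0.0011,  0.0002, -0.0018]))
tip [ 0.5249 -0.0062  0.014 ] headend [0.5446 0.1795 0.014 ] len 0.1867 ang 1.465
grip [0.539  0.1268] (array([ 7.17,  4.34, 15.07]), array([0.0011, 0.0001, 0.0299])) (array([ 7.17,  4.33, 19.57]), array([0.0011, 0.0001, 0.0299]))
```

>>> send_rows(increments=[3,-0.7,4,0,0,0,0.35,6.7,-1.4,8,0,0,0,0.35,6.7,-1.4,12,0,0,0,0.35,6.7,-1.4,15,0,0,0,0.35,6.7,-1.4,17,0,0,0,0.35,6.7,-1.4,18.5,0,0,0,0.35,6.7,-1.4,19.5,0,0,0,0.35,6.7,-1.4,19.5,0,0,0,0.35])

```text
t: 12.25
tcp_pos: [0.4811, 0.1263, 0.0042]
orientation: [-2.304, -2.134, 0.002]
force: [0.6, -0.6, 0.3]
gripper_width: 0.0302
grip_force: 0.0
```

>>> send_rows(increments=[0,0,0,0,0,0,0,0,0,0,0,0,0,0,0,0,0,0,0,0,0,0,0,-1,0,0,0,0,0,0,-3,0,0,0,0,0,0,-6,0,0,0,0,0,0,-10,0,0,0,0,0,0,-13,0,0,0,0], newtons=80)

```text
t: 13.05
tcp_pos: [0.4813, 0.1274, 0.1382]
orientation: [2.302, 2.136, 0.003]
force: [1.1, 0.6, -1.8]
gripper_width: 0.011
grip_force: 78.4
```

```bash
python3 - <<'E'
from seg import *
print(tool()[:3,3],goto([.4727,-.2418,.14],3.195))
p=snap("wrist");cv2.imwrite("pics/c1.png",p["color"][:,:,::-1])
E
```

```text
[0.48130045 0.12740235 0.13821915] (array([-36.88,   1.9 ,  -0.2 ]), array([ 1.800e-03,  1.000e-03, -1.699e+00]))
```

View pics/c1.png

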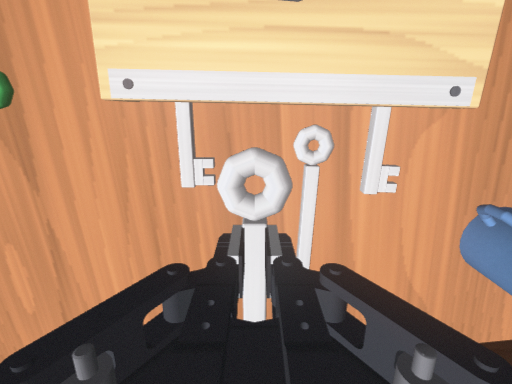

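>>> send_rows(increments=[-1.5,0.1,0,0,0,-0.07,0,-4.5,0.2,-0.2,0,0,-0.2,0,-8,0.4,-0.2,0,0,-0.34,0,-11.5,0.6,-0.2,0,0,-0.48,0,-15,0.8,-0.2,0,0,-0.62,0,-18.5,1,-0.2,0,0,-0.76,0,-22,1.2,-0.2,0,0,-0.9,0,-25.5,1.4,-0.2,0,0,-1.04,0,-29,1.5,-0.2,0,0,-1.18,0,-31.5,1.6,-0.2,0,0,-1.32,0])

```text
t: 14.1
tcp_pos: [0.4732, -0.19, 0.1377]
orientation: [0.502, 3.101, -0.0]
force: [0.4, 0.3, -1.3]
gripper_width: 0.0113
grip_force: 78.5
```

```bash
python3 - <<'E'
from seg import *
print(tool()[:3,3],goto([.4727,-.2418,.14],3.195))
E
```

```text
[ 0.47320307 -0.19000078  0.13771473] (array([-1.59, -4.93, -0.23]), array([-2.000e-04,  5.000e-04, -3.741e-01]))
```

>>> send_rows(increments=[-0.5,-1.6,0,0,0,-0.12,0,-1.1,-3.3,0,0,0,-0.25,0,-1.6,-4.9,0,0,0,-0.375,0,-1.6,-4.9,0,0,0,-0.375,0,-1.6,-4.9,0,0,0,-0.375,0])

```text
t: 14.6
tcp_pos: [0.4729, -0.2395, 0.1374]
orientation: [-0.073, 3.141, 0.001]
force: [-0.2, -0.5, -1.6]
gripper_width: 0.0113
grip_force: 78.5
```

```bash
python3 - <<'E'
from seg import *
print(tool()[:3,3],r.get_state()["joints"].round(2),goto([.4727,-.2418,.052],3.195))
u=np.array([.9986,.0537]);v=np.array([-.0537,.9986]);m=np.array([.515,-.2094])
for z in(.052,.016): print(goto([*(m+u*.071-v*.03),z],3.195))
# pixel check of held key: ring centre & shank
p=snap("wrist");g=p["color"].astype(int);k=((g.max(2)-g.min(2)<20)&(g.max(2)>180)).astype(np.uint8);k[:90]=0;k[225:]=0;k[:,:200]=0;k[:,310:]=0
ys,xs=np.nonzero(k);print("ring rows",np.percentile(ys,[1,50,99]),"cols",xs.min(),xs.max())
c=r.mark_of("sawn_key_a_head",p);print([(round(d["score"],2),np.round(d["point"],1).tolist()) for d in c][:3])
t=snap("top");print("top tip",[(round(d["score"],2),np.round(d["point"],1).tolist(),onz(t,d["point"],.143).round(3)) for d in r.mark_of("sawn_key_a_tip",t)][:4])
E
```

```text
[ 0.47291972 -0.23945997  0.13735911] [-0.61  0.11  1.68  0.    1.36 -2.23] (array([ 0.03, -0.24,  8.54]), array([ 0.0003,  0.    , -0.0071]))
(array([-11.46,  -0.14,   8.54]), array([ 0.0003,  0.    , -0.0071]))
(array([-11.46,  -0.14,  12.14]), array([ 0.0003,  0.    , -0.0071]))
ring rows [150. 185. 224.] cols 218 306
[]
top tip [(0.85, [238.1, 174.9], array([ 0.508, -0.009,  0.143]))]
```

>>> send_rows(increments=[0,-0.2,2,0,0,-0.007,0,0,-0.2,5,0,0,-0.007,0,0,-0.2,7.5,0,0,-0.007,0,0,-0.2,8.5,0,0,-0.007,0,0,-0.2,8.5,0,0,-0.007,0])

```text
t: 15.3
tcp_pos: [0.4728, -0.241, 0.0513]
orientation: [0.088, -3.139, -0.002]
force: [0.3, 0.1, -2.3]
gripper_width: 0.0112
grip_force: 78.4
```

```bash
python3 - <<'E'
from seg import *
u=np.array([.9986,.0537]);v=np.array([-.0537,.9986]);m=np.array([.515,-.2094])
for z in(.052,.016): print(goto([*(m+u*.071-v*.03),z],3.195))
E
```

```text
(array([-11.49,  -0.1 ,  -0.09]), array([ 0.0014, -0.0016,  0.0027]))
(array([-11.49,  -0.11,   3.51]), array([ 0.0014, -0.0016,  0.0027]))
```

>>> send_rows(increments=[-1,0,0,0,0,0,0,-2.5,0,0,0,0,0,0,-4,0,0,0,0,0,0,-5.5,0,0,0,0,0,0,-7,-0.1,0,0,0,0,0,-8.5,-0.1,0,0,0,0,0,-10,-0.1,0,0,0,0,0,-11.2,-0.1,0,0,0,0,0,-11.5,-0.1,0,0,0,0,0,-11.5,-0.1,0,0,0,0,0])

```text
t: 16.3
tcp_pos: [0.5885, -0.2361, 0.0524]
orientation: [-0.089, 3.14, -0.0]
force: [0.3, 0.2, -2.0]
gripper_width: 0.011
grip_force: 78.4
```

>>> send_rows(increments=[0,0,0.8,0,0,0,0,0,0,1.6,0,0,0,0,0,0,2.4,0,0,0,0,0,0,3,0,0,0,0,0,0,3.5,0,0,0,0,0,0,3.5,0,0,0,0])

```text
t: 16.9
tcp_pos: [0.588, -0.2361, 0.0166]
orientation: [0.088, -3.14, -0.0]
force: [0.0, -0.9, -1.3]
gripper_width: 0.011
grip_force: 78.5
```

>>> send_rows(increments=[0,0,0.1,0,0,0,0,0,0,0.1,0,0,0,0,0,0,0.1,0,0,0,0.35,0,0,0.1,0,0,0,0.35,0,0,-1,0,0,0,0.35,0,0,-3,0,0,0,0.35,0,0,-6,0,0,0,0.35,0,0,-10,0,0,0,0.35,0,0,-14,0,0,0,0.35,0,0,-14,0,0,0,0.35])

```text
t: 17.9
tcp_pos: [0.5899, -0.2371, 0.1642]
orientation: [-0.088, 3.132, -0.007]
force: [-0.7, -0.2, -0.4]
gripper_width: 0.03
grip_force: 0.0
```

```bash
python3 - <<'E'
from seg import *
p=snap("wrist");pickle.dump(p,open("pl1.pkl","wb"));cv2.imwrite("pics/pl1.png",p["color"][:,:,::-1])
print(tool()[:3,3])
print("head",[(round(d["score"],2),np.round(d["point"],1).tolist(),onz(p,d["point"],.017).round(3)) for d in r.mark_of("sawn_key_a_head",p)][:3])
# R key: tip (.5249,-.0062), ang 1.465
a=1.465;G=np.array([.5249,-.0062])+.135*np.array([np.cos(a),np.sin(a)]);print(G,goto([*G,.12],a))
E
```

```text
[ 0.58905778 -0.23668631  0.16098598]
head []
[0.53915588 0.12804519] (array([ 2.87, 36.66,  3.82]), array([1.0000e-03, 2.6000e-03, 1.7328e+00]))
```

>>> send_rows(increments=[0.2,3,0,0,0,0.12,0.35,0.5,6.5,0,0,0,0.26,0.35,0.8,10,0,0,0,0.4,0.35,1.1,13.5,0,0,0,0.54,0.35,1.4,17,0,0,0,0.68,0.35,1.7,20.5,0.5,0,0,0.82,0.35,1.9,24,1,0,0,0.96,0.35,2.1,27.5,1.5,0,0,1.1,0.35,2.4,31,2,0,0,1.24,0.35,2.6,34,2.5,0,0,1.38,0.35])

```text
t: 19.0
tcp_pos: [0.5419, 0.1035, 0.131]
orientation: [-1.937, -2.472, 0.001]
force: [0.3, -0.4, -0.3]
gripper_width: 0.0303
grip_force: 0.0
```

```bash
python3 - <<'E'
from seg import *
print(tool()[:3,3],goto([.539,.1272,.12],1.465))
E
```

```text
[0.54191186 0.10349078 0.13101042] (array([2.37, 0.29, 1.1 ]), array([-1.700e-03, -3.000e-04,  3.474e-01]))
```

>>> send_rows(increments=[0.8,0.1,0.5,0,0,0.12,0.35,1.6,0.2,1,0,0,0.24,0.35,2.4,0.3,1,0,0,0.347,0.35,2.4,0.3,1,0,0,0.347,0.35,2.4,0.3,1,0,0,0.347,0.35])

```text
t: 19.5
tcp_pos: [0.5397, 0.1257, 0.1216]
orientation: [-2.325, -2.111, 0.001]
force: [-0.1, -0.8, 0.5]
gripper_width: 0.0297
grip_force: 0.0
```

```bash
python3 - <<'E'
from seg import *
print(tool()[:3,3],goto([.539,.1272,.005],1.465))
p=snap("wrist");g=p["color"].astype(int);m=((g.max(2)-g.min(2)<25)&(g.max(2)>190)).astype(np.uint8);m[230:]=0
uv=proj(p,[.539+.035*np.cos(1.465),.1272+.035*np.sin(1.465),.007]);print("expect ring",np.round(uv,1))
c=[int(v) for v in uv];s=m[c[1]-45:c[1]+22,c[0]-32:c[0]+33];ys,xs=np.nonzero(s);print("seen cols",xs.min()+c[0]-32,xs.max()+c[0]-32, [(y+c[1]-45,int(s[y].sum())) for y in range(0,67,6)])
E
```

```text
[0.53972836 0.12570455 0.12161136] (array([ 0.14, -0.08, 11.66]), array([-0.001 ,  0.0002,  0.0095]))
expect ring [254.5 149.7]
seen cols 222 286 [(104, 65), (110, 0), (116, 0), (122, 0), (128, 0), (134, 22), (140, 32), (146, 22), (152, 22), (158, 25), (164, 28), (170, 4)]
```

>>> send_rows(increments=[0.1,-0.1,3,0,0,0.009,0.35,0.1,-0.1,6,0,0,0.009,0.35,0.1,-0.1,8.5,0,0,0.009,0.35,0.1,-0.1,10.5,0,0,0.009,0.35,0.1,-0.1,11.6,0,0,0.009,0.35,0.1,-0.1,11.6,0,0,0.009,0.35])

```text
t: 20.15
tcp_pos: [0.5385, 0.1265, 0.005]
orientation: [-2.337, -2.097, 0.003]
force: [-0.1, -0.2, -0.4]
gripper_width: 0.0299
grip_force: 0.0
```

>>> send_rows(increments=[0,0,0,0,0,0,0,0,0,0,0,0,0,0,0,0,0,0,0,0,0,0,0,0,0,0,0,0,0,0,-1,0,0,0,0,0,0,-3,0,0,0,0,0,0,-6,0,0,0,0,0,0,-10,0,0,0,0,0,0,-13.5,0,0,0,0,0,0,-13.5,0,0,0,0], newtons=80)

```text
t: 21.15
tcp_pos: [0.541, 0.1273, 0.147]
orientation: [2.335, 2.094, 0.01]
force: [0.3, 0.3, -2.9]
gripper_width: 0.0111
grip_force: 78.5
```

```bash
python3 - <<'E'
from seg import *
u=np.array([.9986,.0537]);v=np.array([-.0537,.9986]);m=np.array([.515,-.2094])
G=m-u*.044+v*.03;print(G,tool()[:3,3],goto([*G,.14],3.195))
p=snap("wrist");g=p["color"].astype(int);k=((g.max(2)-g.min(2)<20)&(g.max(2)>180)).astype(np.uint8);c=k[100:240,200:310];print([(y+100,int(c[y].sum())) for y in range(30,130,6)])
cols=[np.nonzero(c[y])[0].mean()+200 for y in (60,70,80,90)];print(cols)
E
```

```text
[ 0.4694506 -0.1818048] [0.54100506 0.12725407 0.14698452] (array([-31.5 ,  -3.76,   0.61]), array([ 0.0072,  0.0054, -1.7329]))
[(130, 4), (136, 4), (142, 4), (148, 14), (154, 39), (160, 58), (166, 63), (172, 59), (178, 48), (184, 47), (190, 48), (196, 46), (202, 54), (208, 47), (214, 20), (220, 0), (226, 22)]
[np.float64(255.82758620689657), np.float64(256.0151515151515), np.float64(258.8085106382979), np.float64(261.125)]
```

>>> send_rows(increments=[-1.5,-0.1,0,0,0,-0.07,0,-4.5,-0.4,0,0,0,-0.2,0,-7.5,-0.8,0,0,0,-0.34,0,-10.5,-1.2,0,0,0,-0.48,0,-13.5,-1.6,0,0,0,-0.62,0,-16.5,-2,0,0,0,-0.76,0,-19.5,-2.3,0,0,0,-0.9,0,-22.5,-2.7,0,0,0,-1.04,0,-25.5,-3.1,0,0,0,-1.18,0,-28,-3.4,0,0,0,-1.32,0])

```text
t: 22.2
tcp_pos: [0.4738, -0.1488, 0.1403]
orientation: [-0.553, -3.091, -0.001]
force: [0.3, 0.0, -1.4]
gripper_width: 0.0112
grip_force: 78.4
```

```bash
python3 - <<'E'
from seg import *
print(tool()[:3,3],goto([.4695,-.1818,.14],3.195))
E
```

```text
[ 0.47382983 -0.14880094  0.14026031] (array([-0.74, -3.25,  0.02]), array([ 0.0005, -0.0015, -0.4077]))
```

>>> send_rows(increments=[-0.2,-1.1,0,0,0,-0.13,0,-0.5,-2.2,0,0,0,-0.27,0,-0.7,-3.2,0,0,0,-0.408,0,-0.7,-3.2,0,0,0,-0.408,0,-0.7,-3.2,2,0,0,-0.408,0,-0.7,-3.2,5,0,0,-0.408,0,-0.7,-3.2,7.5,0,0,-0.408,0,-0.7,-3.2,8.8,0,0,-0.408,0,-0.7,-3.2,8.8,0,0,-0.408,0])

```text
t: 23.1
tcp_pos: [0.4693, -0.1792, 0.0515]
orientation: [0.072, -3.138, -0.003]
force: [0.1, -0.3, -1.1]
gripper_width: 0.0109
grip_force: 78.5
```

```bash
python3 - <<'E'
from seg import *
u=np.array([.9986,.0537]);v=np.array([-.0537,.9986]);m=np.array([.515,-.2094])
print(tool()[:3,3])
for z in(.052,.016): print(goto([*(m+u*.071+v*.03),z],3.195))
E
```

```text
[ 0.46929752 -0.17921315  0.05154424]
(array([-11.5 ,  -0.17,  -0.08]), array([ 0.0019, -0.0027, -0.0076]))
(array([-11.51,  -0.18,   3.52]), array([ 0.0019, -0.0027, -0.0076]))
```

>>> send_rows(increments=[-1,-0.1,0,0,0,-0.007,0,-2.5,-0.1,0,0,0,-0.007,0,-4,-0.1,0,0,0,-0.007,0,-5.5,-0.2,0,0,0,-0.007,0,-7,-0.2,0,0,0,-0.007,0,-8.5,-0.2,0,0,0,-0.007,0,-10,-0.2,0,0,0,-0.007,0,-11.2,-0.2,0,0,0,-0.007,0,-11.5,-0.2,0,0,0,-0.007,0,-11.5,-0.2,0,0,0,-0.007,0])

```text
t: 24.1
tcp_pos: [0.5855, -0.1765, 0.0534]
orientation: [-0.087, 3.14, -0.0]
force: [0.0, -0.7, -2.0]
gripper_width: 0.0107
grip_force: 78.5
```

>>> send_rows(increments=[0,0,0.8,0,0,0,0,0,0,1.6,0,0,0,0,0,0,2.4,0,0,0,0,0,0,3,0,0,0,0,0,0,3.6,0,0,0,0,0,0,3.6,0,0,0,0])

```text
t: 24.7
tcp_pos: [0.5857, -0.1766, 0.0174]
orientation: [-0.087, 3.139, -0.0]
force: [0.8, -0.7, -0.7]
gripper_width: 0.0111
grip_force: 78.6
```

>>> send_rows(increments=[0,0,0,0,0,0,0,0,0,0,0,0,0,0.35,0,0,0,0,0,0,0.35,0,0,-1,0,0,0,0.35,0,0,-3,0,0,0,0.35,0,0,-6,0,0,0,0.35,0,0,-10,0,0,0,0.35,0,0,-14,0,0,0,0.35,0,0,-18,0,0,0,0.35,0,0,-18,0,0,0,0.35])

```text
t: 25.7
tcp_pos: [0.5867, -0.1772, 0.2039]
orientation: [-0.087, 3.132, -0.006]
force: [0.5, -0.3, -0.6]
gripper_width: 0.03
grip_force: 0.0
```

```bash
python3 - <<'E'
from seg import *
p=snap("wrist");pickle.dump(p,open("pl2.pkl","wb"));cv2.imwrite("pics/pl2.png",p["color"][:,:,::-1])
print(tool()[:3,3])
print("head",[(round(d["score"],2),np.round(d["point"],1).tolist(),onz(p,d["point"],.017).round(3)) for d in r.mark_of("sawn_key_a_head",p)][:3])
E
```

```text
[ 0.58595399 -0.17691659  0.20067384]
head [(0.72, [252.6, 140.5], array([ 0.551, -0.181,  0.017]))]
```

View pics/pl2.png

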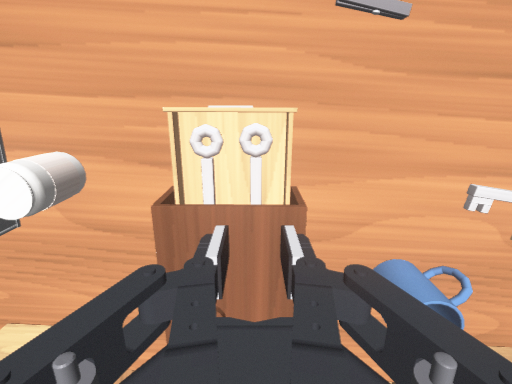

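Both keys lie flat in the drawer, ring heads at the front at (206, 141) and (256, 140), shanks running back under the roof. They sit side by side and clear of the walls. Next I'll push the drawer shut with closed fingers.

```bash
python3 - <<'E'
from seg import *
u=np.array([.9986,.0537]);m=np.array([.515,-.2094])
print(goto([*(m-u*.035),.2],3.195),goto([*(m-u*.035),.024],3.195))
E
```

```text
(array([10.7 , -2.88, -0.18]), array([-0.0009,  0.0018,  0.0018])) (array([10.73, -2.86, 17.42]), array([-0.0009,  0.0018,  0.0018]))
```

>>> send_rows(increments=[3.5,-1,0,0,0,0,0,7,-2,0,0,0,0,0,10.7,-2.9,1,0,0,0,0,10.7,-2.9,4,0,0,0,0,10.7,-2.9,8,0,0,0,0,10.7,-2.9,12,0,0,0,0,10.7,-2.9,15.5,0,0,0,0,10.7,-2.9,17.4,0,0,0,0,10.7,-2.9,17.4,0,0,0,0])

```text
t: 26.7
tcp_pos: [0.4778, -0.2102, 0.0197]
orientation: [0.086, -3.135, -0.006]
force: [-0.3, 0.8, 0.4]
gripper_width: -0.0002
grip_force: 0.0
```

>>> send_rows(increments=[-0.8,0,0,0,0,0,0,-1.6,0,0,0,0,0,0,-2.2,0,0,0,0,0,0,-2.8,0,0,0,0,0,0,-3.4,0,0,0,0,0,0,-4,0,0,0,0,0,0,-4.6,0,0,0,0,0,0,-5.2,0,0,0,0,0,0,-5.8,0,0,0,0,0,0,-6.4,0,0,0,0,0,0])

```text
t: 27.7
tcp_pos: [0.5443, -0.2079, 0.0231]
orientation: [0.087, -3.14, -0.0]
force: [-1.1, -0.1, 0.9]
gripper_width: -0.0001
grip_force: 0.6
```

```bash
python3 - <<'E'
from seg import *
u=np.array([.9986,.0537]);m=np.array([.515,-.2094])
s=r.get_state();print(s["force"].round(1),"u,v",((s["tcp_pos"][:2]-m)@u*1e3).round(1),goto([*(m+u*.065),.024],3.195))
E
```

```text
[-1.1 -0.1  0.9] u,v 29.3 (array([-3.57, -0.  , -0.09]), array([ 0.0001, -0.0001,  0.0017]))
```

>>> send_rows(increments=[-0.5,0,0,0,0,0,0,-1,0,0,0,0,0,0,-1.5,0,0,0,0,0,0,-1.9,0,0,0,0,0,0,-2.3,0,0,0,0,0,0,-2.6,0,0,0,0,0,0,-2.9,0,0,0,0,0,0,-3.1,0,0,0,0,0,0,-3.1,0,0,0,0,0,0])

```text
t: 28.6
tcp_pos: [0.5751, -0.2061, 0.0231]
orientation: [-0.087, 3.14, 0.0]
force: [0.0, -0.6, -0.8]
gripper_width: -0.0
grip_force: 0.0
```

>>> send_rows(increments=[-0.2,0,0,0,0,0,0,-0.3,0,0,0,0,0,0,-0.4,0,0,0,0,0,0,-0.4,0,0,0,0,0,0])

```text
t: 29.0
tcp_pos: [0.5789, -0.2059, 0.0231]
orientation: [-0.087, 3.14, 0.0]
force: [0.8, 0.0, -0.4]
gripper_width: 0.0002
grip_force: 0.0
```

>>> send_rows(increments=[-0.2,0,0,0,0,0,0,-0.3,0,0,0,0,0,0,-0.3,0,0,0,0,0,0])

```text
t: 29.3
tcp_pos: [0.5792, -0.2059, 0.023]
orientation: [0.087, -3.135, -0.001]
force: [-27.4, -1.0, 17.0]
gripper_width: 0.0001
grip_force: 13.5
```

>>> send_rows(increments=[-0.2,0,0,0,0,0,0,-0.3,0,0,0,0,0,0,-0.3,0,0,0,0,0,0])

```text
t: 29.6
tcp_pos: [0.5794, -0.2059, 0.0229]
orientation: [0.086, -3.129, -0.002]
force: [-55.1, -1.1, 31.4]
gripper_width: 0.0004
grip_force: 27.5
```

The drawer is hard against its stop, so I'll back off, lift clear and check.

>>> send_rows(increments=[1,0,0,0,0,0,0,3,0,0,0,0,0,0,6,0,0,0,0,0,0,8,0,-3,0,0,0,0,8,0,-8,0,0,0,0,8,0,-13,0,0,0,0,8,0,-18,0,0,0,0,4,0,-20,0,0,0,0,2,0,-20,0,0,0,0,2,0,-20,0,0,0,0])

```text
t: 30.6
tcp_pos: [0.5666, -0.2065, 0.2233]
orientation: [-0.088, 3.139, -0.0]
force: [0.1, -0.6, -1.6]
gripper_width: -0.0001
grip_force: 0.0
```

```bash
python3 - <<'E'
from seg import *
print(tool()[:3,3],r.get_state()["force"].round(1))
p=snap("wrist");s=snap("scene")
a=cv2.resize(p["color"][60:250,100:340],(480,380));b=cv2.resize(s["color"][130:330,90:430],(640,376))
im=np.zeros((598,800,3),np.uint8);im[:,:]=0
b=cv2.resize(s["color"][140:320,100:420],(480,270));a=cv2.resize(p["color"][70:230,120:360],(480,320))
im[:270,:480]=b;im[275:595,:480]=a
cv2.imwrite("pics/fin.png",im[:,:480,::-1])
E
```

```text
[ 0.56662767 -0.20650885  0.22332978] [ 0.1 -0.6 -1.6]
```

View pics/fin.png

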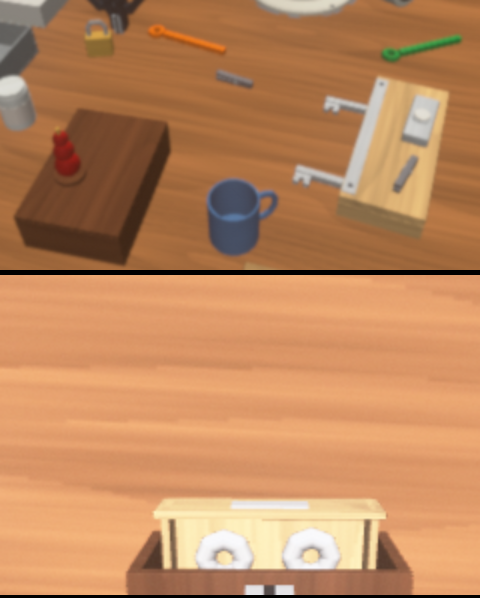

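```bash
python3 - <<'E'
from seg import *
u=np.array([.9986,.0537]);m=np.array([.515,-.2094])
p=snap("wrist")
for n,uv,z in(("front outer top",(255,182),.038),("roof front",(255,217.5),.078)):
    x=onz(p,uv,z);print(n,x.round(4),((x[:2]-m)@u*1e3).round(1))
E
```

```text
front outer top [ 0.5786 -0.2037  0.038 ] 63.8
roof front [ 0.6099 -0.202   0.078 ] 95.2
```

```bash
python3 - <<'E'
from seg import *
u=np.array([.9986,.0537]);m=np.array([.515,-.2094])
p=snap("wrist");g=p["color"].astype(int)
print([(y,g[y,225:240].mean(0).round().astype(int).tolist()) for y in range(178,222,1)])
f=lambda row,z:((onz(p,(232,row),z)[:2]-m)@u*1e3).round(1)
print("bottom",f(182,.004),"roof bottom/top",f(217.5,.078))
E
```

```text
[(178, [219, 151, 104]), (179, [213, 146, 102]), (180, [206, 141, 99]), (181, [206, 140, 99]), (182, [211, 144, 100]), (183, [224, 163, 116]), (184, [242, 208, 153]), (185, [240, 216, 175]), (186, [239, 216, 176]), (187, [242, 220, 181]), (188, [245, 226, 187]), (189, [244, 217, 165]), (190, [244, 214, 159]), (191, [253, 236, 185]), (192, [252, 233, 180]), (193, [252, 234, 181]), (194, [240, 208, 154]), (195, [251, 231, 177]), (196, [252, 233, 181]), (197, [252, 233, 181]), (198, [252, 233, 181]), (199, [249, 229, 184]), (200, [247, 235, 209]), (201, [246, 240, 232]), (202, [248, 247, 248]), (203, [249, 249, 251]), (204, [249, 249, 251]), (205, [248, 248, 250]), (206, [247, 246, 248]), (207, [242, 241, 242]), (208, [230, 227, 228]), (209, [205, 200, 200]), (210, [207, 193, 181]), (211, [226, 212, 188]), (212, [227, 213, 186]), (213, [226, 210, 181]), (214, [226, 211, 182]), (215, [238, 225, 201]), (216, [237, 226, 212]), (217, [239, 236, 235]), (218, [246, 245, 246]), (219, [189, 161, 150]), (220, [153, 105, 83]), (221, [160, 108, 81])]
bottom 72.5 roof bottom/top 94.9
```

The panel's lower and upper edges are at rows 183.5 and 190.5. Both put its outer face about 74–75 mm in, and the cabinet face is at about 99. That is the 25 mm proud expected when fully home. The good keys, pegs, bell and ornament have not moved.

```bash
python3 -c "
from plant import r
print(r.close_job())"
```

```text
the job is handed in; nothing more can be done
None
```

Both sawn keys lie side by side in the drawer, ring heads to the front, and the drawer measures fully home (about 25 mm proud); the good keys were left where they lay, the last push briefly read about 63 N at the wrist (limit 120 N), and the job is handed in.

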